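# Key and belt pulley onto a conveyor gearmotor

### The job

Fit the belt pulley to the gearmotor of the carton conveyor: lay the loose brass key fully down into the slot on top of the output shaft, then slide the pulley, keyway over the key and boss outward, onto the shaft and press it home against the shoulder with a firm push of 10 to 30 newtons. Feel your way and force neither part, let go of both, and leave the other things on the bench where they are.

Things in the scene. Friction and masses are not known exactly. Their poses are not given: they have to be found in the camera images.
- gearmotor: Gearmotor, screwed down: green gearbox, grey finned motor, dark base plate, 210 mm long less the shaft, 112 wide, 135 high. Origin on the table plumb under the shoulder of its output shaft; x level along the shaft towards its free end, z up. Gearbox face at x = -25 mm, 76 mm wide, top 34 mm above the shaft axis; round bearing nose before it. Its gears hold the shaft (it turns only above 1 N m).
- shoulder (a point): Point on the shaft axis, 80 mm above the gearmotor's origin, axes as the gearmotor's, in the plane where a 42 mm collar steps down to the 32 mm shaft: this step is the shoulder. The bright steel shaft runs from here to x = 52 mm and ends in a 3 mm chamfer.
- keyseat_axis (a point): Point on the shaft axis half way along the key slot, 25 mm out from the shoulder. The slot in the shaft's top is 38 mm long, 11 mm wide, 5 mm deep (floor 11 mm from the axis), ends closed and square. It stands turned about the axis by up to 0.45 rad either way from straight up: not measured. A seated key's centre is 16 mm from here, one lying on the shaft 21 mm.
- key: Loose brass key, plain square bar 34 x 10 x 10 mm, 30 g, lying on the table. Origin: its centre; x along its length, z up at the start. Seated, its upper 5 mm stand out above the crown of the shaft, so grip it by the upper half; it has 0.5 mm play on each side and 2 mm at each end of the slot.
- pulley: Aluminium toothed belt pulley, 44 mm long, 0.35 kg, in the V-block, axis level, keyway up. Origin: on its axis in the flat face of the toothed side, which goes against the shoulder; x along the axis to the boss, z to the keyway. Toothed rim 60 mm diameter to x = 30 mm, then boss 52 mm. Bore 33.2 mm with a 2.2 mm lead-in; keyway 11.6 mm wide, lead-in 1.8 mm a side, roof 22.2 mm from the axis.
- keyway (a point): Point in the pulley's keyway, 25 mm along its axis from the flat face and 16 mm from the axis; it coincides with the centre of the key when both are home.
- v_block: Dark steel V-block, 26 mm long (x), 40 mm wide (y), 30 mm high, fixed; origin under its centre. The pulley lies on it with its axis along the block's x, 53 mm above the table, the middle of its toothed rim over the block's centre; its rim overhangs the block by 10 mm on each side.
- tape: Bystander: roll of masking tape lying flat, 100 mm diameter, 25 mm high.
- canister: Bystander: slim round spray canister, standing, 50 mm diameter, 193 mm high.
- ink_pad: Bystander: dark red ink pad tin, 69 x 98 x 14 mm.
- brush: Bystander: wooden scrubbing brush, 62 x 152 x 46 mm.
- marker: Bystander: black and white marker pen, 135 mm long.
- carton: Bystander: dark red folding carton, standing, 73 x 59 x 134 mm.
- screwdriver: Bystander: screwdriver with a red handle, 200 mm long.
Mind the look-alikes: they are no part of the job. Of the things that look like the pulley, the larger one is meant.

How it is judged:
By the outcome, as a careful person would: the job done as asked, in the order asked, and still so for the second after the job is handed in, with the robot touching nothing.
It also fails if it takes over 72 s, if anything falls off the work surface, if the arm or the gripper's body presses on something with over 40 N, if the wrist force passes 120 N, or if a joint passes its speed limit or range.

### The arm

A 6-joint arm with a two-finger parallel gripper is mounted at the origin on a cart in front of the work surface, level with it; the furniture and walls round the work are solid. World frame = base frame: x ahead of the robot, y to its left, z up, the work surface at z = 0. Lengths are in m, angles in rad, forces in N, time in s.
With the tool pointing down it reaches from about 0.375 to 0.9 m from the base axis. Payload 3.1 kg.
Tool frame: the origin (TCP) lies midway between the tips of the shut fingers; the grasp point (between the pads) lies 19 mm behind it (manip.grasp_offset is the distance from the TCP to the grasp point, in m); z points along the fingers, y is the line along which they close (so a half turn about z gives the same grasp; the last joint's range is limited). The gripper opens to 85 mm and grips with 20 to 120 N. Pads are 22 mm wide; open, the fingers measure 114 mm over their backs; the gripper's body (76 mm by 85 mm) begins 54 mm behind the grasp point. The pads swing forward as they close: fully open they stand 13 mm farther back than shut.
Start: joints at [1.032, 0.527, 1.433, -0, 1.181, -0.178], TCP at [0.221, 0.585, 0.231] pointing down, gripper open.
Joint ranges: [-3.08, 3.08], [-0.75, 2.2], [0.22, 2.44], [-1.43, 4.57], [0, 2.65], [-2.85, 2.85]. Speed limits (rad/s): [2.79, 2.79, 3.14, 3.14, 3.14, 3.14].

### API

Orientations are given as a unit quaternion [x, y, z, w].
In Python, from station import sensors, cams, order, manip gives the robot as it stands.
- The arm moves only by the tool move_arm, never from a script. Its argument "targets" is a list of rows, each an object of numbers: "dx", "dy", "dz": the shift along the world's x, y, z normalised to -1 to 1, where 1 is 25 mm; "rx", "ry", "rz": the turn, a rotation vector about the world's x, y, z normalised to -1 to 1, where 1 is 30 degrees. A call has exactly 10 rows; each row shifts and turns the commanded pose from where the row before left it; what a row does not reach is not made up. A row lasts 1/8 s, in which the tool goes at most 62.5 mm and 10.7 degrees, less where a joint would pass 70% of its speed; a pose out of reach is approached as far as the arm can. A call with a number of a shift or a turn outside -1 to 1 is refused whole. A call with a gripper value outside its range is refused whole. "claw" is the opening in per cent of the stroke, from 0 (shut) to 100 (fully open), set as the call begins (left out, the last holds). The fingers move at their own pace and stop on an object; "newtons" is the grip in N (left out, the last holds). Time passes only in rows, so rows that do not move let the fingers close, or fill a call up. It gives the time, the measured TCP pose, the force, the opening and the grip force at its end, in the units of the state.
- sensors.sense(): the state, without advancing time (a new reading comes with each control period).
- cams.snapshot(name): name is "scene" or "top"; returns the picture (480x640x3 uint8, red, green, blue); there is no depth.
- cams.camera_model(name): a dict with "fx", "fy", "cx", "cy" (pixels), "extrinsics" (4x4, takes a point from world to camera coordinates). Camera axes: x right, y down, z forward; pixel columns grow to the right and rows downward; lengths in m; the calibration is good to about 2 mm. A picture is of the moment at which its call begins. camera_model takes no time and is no camera call.
- order.sign_off(): hands the job in; it is judged then, once.
The state is a dict: "t": time; "q": joint angles; "qd": joint speeds; "tau": joint torques, N m; "tcp_pos": TCP position; "tool_rot": TCP orientation; "force": force on the tool from outside, world axes, zero at the start; "ft_torque": the same for the moment, N m; "finger_gap": opening from 0.0 (shut) to 1.0 (fully open); "gripper_force": force on a finger pad.
Only numpy, scipy, OpenCV 4.12 (cv2) and the standard library are available. Lean on these libraries where they do the work, as an engineer would, in place of code of your own. Each camera call takes 0.05 s, during which the arm holds its last target. There are 200 camera calls.

## Working session

There is one attempt and no reset: what is moved stays moved. The work goes in short steps, Python scripts to look and compute and a tool call to move; the robot and the scene stay as the last step left them, time stands still between calls to the robot, and variables do not carry over. Pictures are saved under pics/ and viewed, at most 10 in all, crops included, and the job is handed in when it is done.

Besides the shell and the picture viewer there is one more tool, called after "Call:" as name(argument=value, ...) on one line, values as JSON. move_arm: Moves the arm, as the interface text tells. Scaled input: -1 to 1 covers 25 mm each way for a shift and 30 degrees each way for a turn. Its arguments: {"type":"object","properties":{"targets":{"type":"array"},"claw":{"type":"number"},"newtons":{"type":"number"}},"required":["targets"]}

```bash
ls; mkdir -p pics; python3 - <<'E'
from station import sensors,cams,manip
import cv2
for n in("scene","top"):
    cv2.imwrite(f"pics/{n}0.png",cams.snapshot(n)[:,:,::-1]); print(cams.camera_model(n))
print(sensors.sense()); print(manip.grasp_offset)
E
```

```text
pics
{'fx': 508.1039486293576, 'fy': 508.1039486293576, 'cx': 319.8130889712445, 'cy': 229.0248196167048, 'extrinsics': array([[ 0.59025951, -0.80718445, -0.00685366, -0.26910785],
       [-0.52162378, -0.37493403, -0.76637661,  0.36796047],
       [ 0.61603761,  0.45593611, -0.64235498,  1.11905117],
       [ 0.        ,  0.        ,  0.        ,  1.        ]])}
{'fx': 534.4364501154294, 'fy': 534.4364501154294, 'cx': 314.0139287719947, 'cy': 239.9363553836169, 'extrinsics': array([[-0.01213706, -0.99991555, -0.00464488,  0.06745259],
       [-0.99808719,  0.01239622, -0.0605665 ,  0.53376627],
       [ 0.06061897,  0.0039009 , -0.99815336,  1.79458079],
       [ 0.        ,  0.        ,  0.        ,  1.        ]])}
{'t': 0.1, 'q': array([ 1.03148947e+00,  5.28367374e-01,  1.43377191e+00,  1.33727775e-05,
        1.18140149e+00, -1.78495751e-01]), 'qd': array([-0.00019577, -0.0018538 , -0.00163254,  0.00011889,  0.00130024,
        0.00074775]), 'tau': array([-6.00306612e-04, -4.43301201e+01, -1.78585982e+01, -2.47359512e-04,
        3.89268287e-03, -2.19965017e-05]), 'tcp_pos': array([0.22027778, 0.58421057, 0.23043577]), 'tool_rot': array([ 1.79430978e-01,  9.83770083e-01, -9.09824252e-04, -3.47923828e-04]), 'force': array([-0.34836964,  0.19217159, -0.53318621]), 'ft_torque': array([ 0.0172465 , -0.04279969,  0.03764831]), 'gripper_force': 0.0, 'finger_gap': 1.0030456236315974}
0.0187
```

View pics/scene0.png

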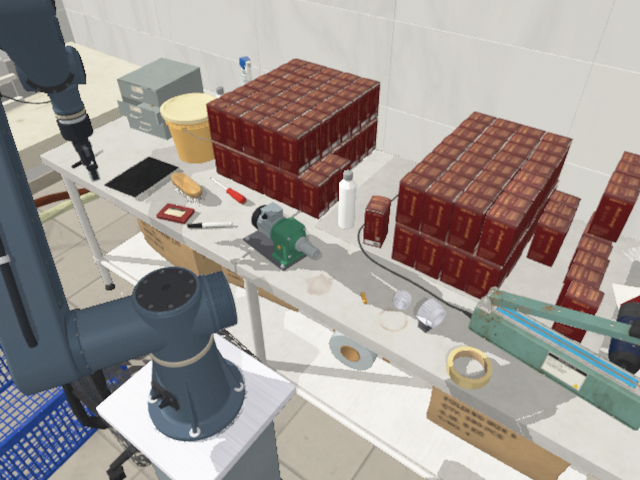

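View pics/top0.png

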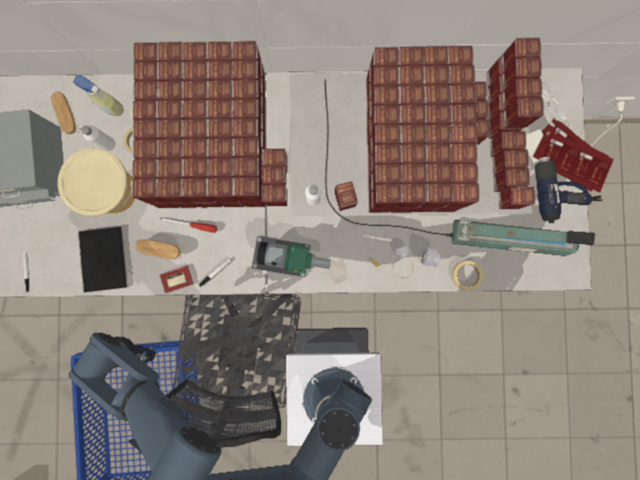

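Scene view: gearmotor at (280,235), its shaft end near (315,250). The key candidate is the brass bar at (364,298), or (374,262) in the top view. There are two pulley-like things: one at (430,313), top (430,257), and one at (402,300), top (404,268). The first looks larger and sits on a dark block, so it fits the description. I'll confirm with a crop.

```bash
python3 - <<'E'
import cv2,numpy as np
s=cv2.imread("pics/scene0.png");t=cv2.imread("pics/top0.png")
a=cv2.resize(s[210:340,250:450],(800,520)[:2],interpolation=cv2.INTER_CUBIC)
a=cv2.resize(s[225:335,250:450],None,fx=4,fy=4,interpolation=cv2.INTER_CUBIC)[:,:800]
cv2.imwrite("pics/c1.png",a)
b=cv2.resize(t[225:290,290:450],None,fx=5,fy=5,interpolation=cv2.INTER_CUBIC)
c=cv2.resize(t[230:280,240:340],None,fx=5,fy=5,interpolation=cv2.INTER_CUBIC)
d=np.zeros((575,800,3),np.uint8);d[:325]=b;d[325:,:500]=c
cv2.imwrite("pics/c2.png",d)
E
```

```text
(no output)
```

View pics/c1.png

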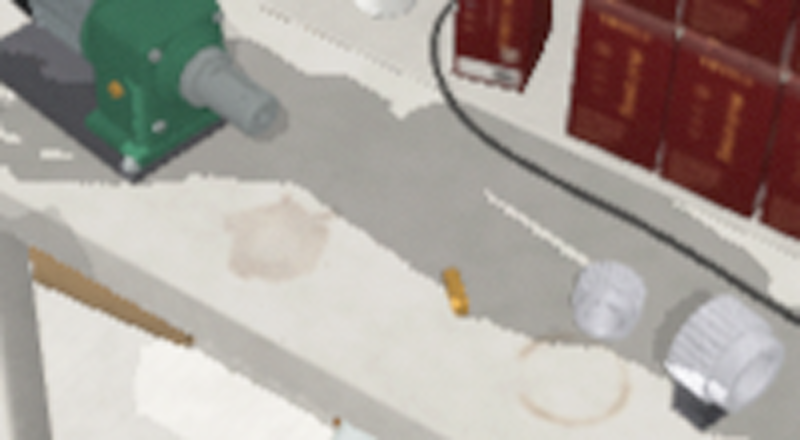

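View pics/c2.png

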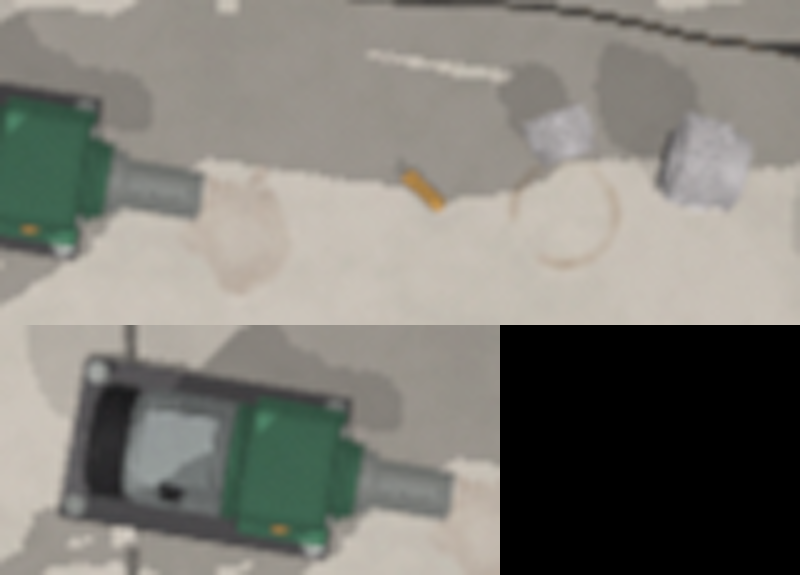

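The crop shows the toothed wheel on the dark V-block at scene (430,313) is the larger, with its boss facing right (-y). The one at (402,300) is the smaller look-alike. Next I'll enlarge the shaft, key and pulley with more contrast and triangulate.

```bash
cat > h.py <<'E'
import numpy as np,cv2
from station import sensors,cams,manip
C={n:cams.camera_model(n) for n in("scene","top")}
def proj(n,P):
    c=C[n];p=np.atleast_2d(P)@c["extrinsics"][:3,:3].T+c["extrinsics"][:3,3]
    return np.c_[c["fx"]*p[:,0]/p[:,2]+c["cx"],c["fy"]*p[:,1]/p[:,2]+c["cy"]]
def atz(n,uv,z):
    c=C[n];R=c["extrinsics"][:3,:3];t=c["extrinsics"][:3,3];o=-R.T@t
    d=R.T@np.array([(uv[0]-c["cx"])/c["fx"],(uv[1]-c["cy"])/c["fy"],1]);return o+d*(z-o[2])/d[2]
E
python3 - <<'E'
from h import *
im={n:cv2.imread(f"pics/{n}0.png") for n in C}
for n,(u0,v0,u1,v1),z in(("scene",(355,285,375,310),.005),("top",(366,252,384,272),.005)):
    p=im[n][v0:v1,u0:u1].astype(float);w=np.clip(p[:,:,2]-p[:,:,0]-25,0,None)
    w[w<8]=0
    yy,xx=np.mgrid[v0:v1,u0:u1];s=w.sum();u,v=(w*xx).sum()/s,(w*yy).sum()/s
    cov=np.cov(np.c_[xx.ravel(),yy.ravel()].T,aweights=w.ravel());e=np.linalg.eigh(cov);d=e[1][:,1]
    a,b=atz(n,(u-3*d[0],v-3*d[1]),z),atz(n,(u+3*d[0],v+3*d[1]),z)
    print(n,"key",u,v,atz(n,(u,v),z),np.degrees(np.arctan2(*(b-a)[[1,0]])),e[0])
for n,uv in(("top",(258.4,236.4)),("top",(252.4,268)),("top",(310,245)),("top",(305,275.6))):print(atz(n,uv,.008))
print("end",atz("top",(330.2,263.6),.08),atz("scene",(316.7,254.2),.08))
def crop(n,u,v,w,h,f):
    a=im[n][v:v+h,u:u+w].astype(np.float32);a=cv2.resize(a,None,fx=f,fy=f,interpolation=cv2.INTER_CUBIC)
    lo,hi=np.percentile(a,2),np.percentile(a,98);return np.clip((a-lo)/(hi-lo)*255,0,255).astype(np.uint8)
d=np.zeros((600,800,3),np.uint8)
d[:300,:400]=crop("top",308,248,32,24,12.5);d[:300,400:]=crop("scene",290,233,40,30,10)
d[300:,:400]=crop("top",416,242,32,24,12.5);d[300:,400:]=crop("scene",410,292,40,30,10)
cv2.imwrite("pics/d.png",d)
E
```

```text
scene key 363.61892247043363 297.7214191852825 [ 0.45545883 -0.1425819   0.005     ] -135.86529773576038 [ 1.3851133 10.2370297]
top key 374.33388157894734 262.67105263157896 [ 0.45528118 -0.14314514  0.005     ] 45.690800802591234 [0.72776172 8.56291395]
[0.54948369 0.25024992 0.008     ]
[0.44221154 0.27125605 0.008     ]
[0.51797187 0.07479148 0.008     ]
[0.41430455 0.09295768 0.008     ]
end [0.45275527 0.00882168 0.08      ] [0.45379395 0.00802381 0.08      ]
```

View pics/d.png

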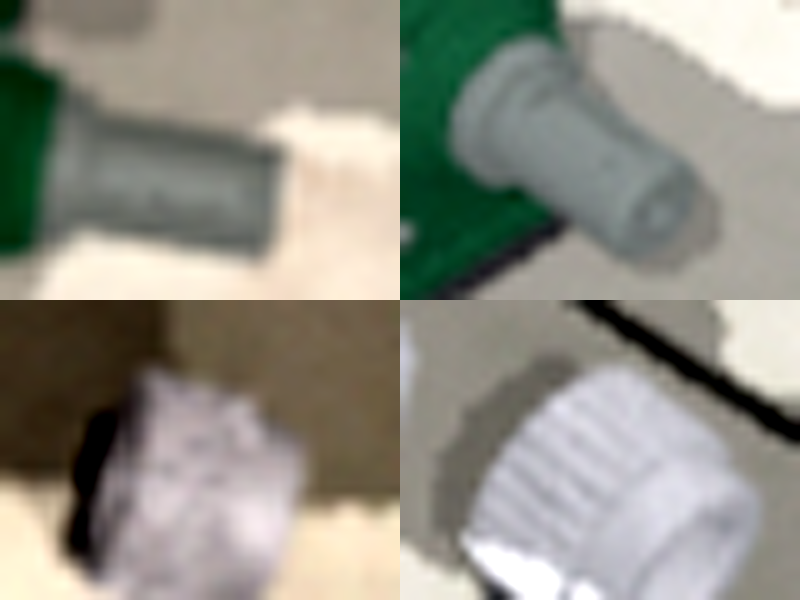

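Top view (upper left): shaft from about (70,170) to (275,205) in the crop, with faint slot lines. Scene view (upper right): shaft end at (660,210). The lower crops confirm the pulley's toothed side is toward the motor and its boss away from it. I'll refine the shaft line and look for the slot by unwrapping the cylinder.

```bash
python3 - <<'E'
from h import *
from scipy.ndimage import map_coordinates,gaussian_filter
from scipy.optimize import minimize
N=4
G={n:np.mean([cams.snapshot(n).astype(float) for _ in range(N)],0) for n in C}
np.savez("avg.npz",**G)
def gmag(im):
    g=0
    for k in range(3):
        a=gaussian_filter(im[:,:,k],.7);gy,gx=np.gradient(a);g=g+np.hypot(gx,gy)
    return g
GM={n:gmag(G[n]) for n in C}
cam={n:-C[n]["extrinsics"][:3,:3].T@C[n]["extrinsics"][:3,3] for n in C}
def frame(p):
    a=np.array([np.cos(p[2]),np.sin(p[2]),0]);z=np.array([0,0,1.]);y=np.cross(z,a);return a,y,z
def curves(n,p,z0):
    a,y,z=frame(p);o=np.array([p[0],p[1],z0]);c=cam[n]-o;cy,cz=c@y,c@z;d=np.hypot(cy,cz);ph=np.arctan2(cz,cy)
    out=[]
    for s in(1,-1):
        th=ph+s*np.arccos(.016/d)
        for x in np.linspace(.006,.047,25):out.append(o+a*x+.016*(np.cos(th)*y+np.sin(th)*z))
    return np.array(out)
def score(p,z0=.08,ns=("scene","top")):
    return -sum(map_coordinates(GM[n],proj(n,curves(n,p,z0))[:,::-1].T,order=3).mean() for n in ns)
p0=np.array([.4619,.0597,np.radians(-99.5)])
for ns in(("top",),("scene",),("top","scene")):
    best=None
    for dx in np.arange(-.006,.0061,.001):
        for dy in np.radians(np.arange(-4,4.1,1)):
            p=p0+[dx,0,dy];s=score(p,ns=ns)
            if best is None or s<best[0]:best=(s,p)
    print(ns,best[0],best[1][:2],np.degrees(best[1][2]))
p=best[1]
r=minimize(lambda q:score([q[0],p0[1],q[1]],ns=("top","scene")),[p[0],p[2]],method="Nelder-Mead",options=dict(xatol=1e-5,fatol=1e-4));print(r.x[0],np.degrees(r.x[1]),r.fun)
p=np.array([r.x[0],p0[1],r.x[1]])
# end position along axis
a,y,z=frame(p);o=np.array([p[0],p[1],.08])
for n in C:
    xs=np.arange(-.01,.07,.002)
    print(n,"axial top-line",[int(map_coordinates(G[n].mean(2),proj(n,o+a*x+.016*z)[:,::-1].T,order=1)[0]) for x in xs])
    prof=[]
    for th in np.radians(np.arange(20,161,5)):
        P=np.array([o+a*x+.016*(np.cos(th)*y+np.sin(th)*z) for x in np.linspace(.012,.038,20)])
        Q=np.array([o+a*x+.016*(np.cos(th)*y+np.sin(th)*z) for x in np.linspace(.0455,.048,4)])
        f=lambda P:map_coordinates(G[n].mean(2),proj(n,P)[:,::-1].T,order=1).mean()
        prof.append((int(np.degrees(th)-90),round(f(P)),round(f(Q))))
    print(n,prof)
E
```

```text
('top',) -59.16039802035363 [0.4619 0.0597] -101.50000000000001
('scene',) -41.745099179545235 [0.4629 0.0597] -103.50000000000001
('top', 'scene') -100.41084606088481 [0.4629 0.0597] -103.50000000000001
0.46259301009320164 -102.99870765761256 -100.47939479281081
scene axial top-line [146, 143, 137, 133, 134, 137, 136, 133, 131, 133, 136, 138, 138, 138, 139, 138, 139, 139, 139, 139, 140, 139, 140, 141, 142, 142, 142, 143, 144, 143, 140, 135, 128, 124, 123, 123, 125, 129, 133, 136]
scene [(-70, 143, 139), (-65, 145, 140), (-60, 145, 141), (-55, 145, 141), (-50, 145, 140), (-45, 144, 141), (-40, 142, 141), (-35, 140, 140), (-30, 138, 140), (-25, 135, 140), (-20, 134, 141), (-15, 133, 142), (-10, 133, 142), (-5, 136, 143), (0, 140, 144), (5, 144, 145), (10, 146, 147), (15, 146, 148), (20, 146, 148), (25, 145, 148), (29, 146, 147), (35, 145, 147), (40, 145, 146), (45, 143, 144), (50, 142, 143), (55, 141, 141), (60, 140, 140), (65, 138, 137), (70, 136, 135)]
top axial top-line [110, 124, 130, 132, 129, 127, 127, 130, 132, 133, 134, 134, 134, 134, 134, 135, 135, 135, 135, 135, 135, 135, 135, 135, 135, 131, 128, 125, 126, 129, 146, 162, 175, 177, 177, 178, 179, 179, 179, 178]
top [(-70, 123, 142), (-65, 120, 137), (-60, 118, 132), (-55, 115, 126), (-50, 113, 121), (-45, 112, 122), (-40, 113, 123), (-35, 115, 125), (-30, 118, 126), (-25, 122, 126), (-20, 125, 127), (-15, 129, 127), (-10, 132, 128), (-5, 134, 128), (0, 135, 127), (5, 134, 127), (10, 132, 127), (15, 128, 127), (20, 126, 125), (25, 123, 124), (29, 121, 123), (35, 120, 122), (40, 119, 121), (45, 119, 124), (50, 120, 129), (55, 122, 134), (60, 127, 138), (65, 132, 144), (70, 138, 149)]
```

```bash
cat > fit.py <<'E'
from h import *
from scipy.ndimage import map_coordinates,gaussian_filter
from scipy.optimize import differential_evolution
G=dict(np.load("avg.npz"))
def gmag(im):
    return np.sqrt(sum(np.hypot(*np.gradient(gaussian_filter(im[:,:,k],.8)))**2 for k in range(3)))
GM={n:np.minimum(gmag(G[n]),25) for n in C}
cam={n:-C[n]["extrinsics"][:3,:3].T@C[n]["extrinsics"][:3,3] for n in C}
def frame(yaw):
    a=np.array([np.cos(yaw),np.sin(yaw),0]);z=np.array([0,0,1.]);return a,np.cross(z,a),z
def sil(n,o,yaw,r,x0,x1):
    a,y,z=frame(yaw);c=cam[n]-o;cy,cz=c@y,c@z;d=np.hypot(cy,cz);ph=np.arctan2(cz,cy)
    return [np.array([o+a*x+r*(np.cos(t)*y+np.sin(t)*z) for x in np.linspace(x0,x1,20)]) for t in(ph+np.arccos(r/d),ph-np.arccos(r/d))]
def line(o,yaw,p,q):
    R=np.array(frame(yaw)).T;return o+np.linspace(p,q,25)@R.T
def val(n,L):return np.mean([map_coordinates(GM[n],proj(n,l)[:,::-1].T,order=1).mean() for l in L])
E
cat > f1.py <<'E'
from fit import *
def sc(p,ns):
    o=np.array([p[0],p[1],.08]);yaw=p[2];h=p[3]-.08;s=0
    for n in ns:
        L=sil(n,o,yaw,.016,.006,.047)
        L+=[line(o,yaw,(-.03,-.038,.034),(-.08,-.038,.034)),line(o,yaw,(-.025,-.036,.034),(-.025,.036,.034))]
        if n=="top":L+=[line(o,yaw,(-.025,-.056,h),(-.18,-.056,h)),line(o,yaw,(-.03,.038,.034),(-.08,.038,.034)),
          line(o,yaw,(-.025,.056,h),(-.18,.056,h)),line(o,yaw,(.052,-.011,0),(.052,.011,0))]
        s+=val(n,L)
    return -s
for ns in(("top",),("scene",),("top","scene")):
    r=differential_evolution(sc,[(.445,.475),(.045,.075),(-1.85,-1.65),(.004,.016)],args=(ns,),seed=1,tol=1e-6,popsize=20)
    print(ns,r.x[:2].round(4),np.degrees(r.x[2]).round(2),r.x[3].round(4),r.fun)
E
python3 f1.py
```

```text
('top',) [0.4613 0.0599] -99.48 0.016 -18.708027586913957
('scene',) [0.4588 0.0511] -98.97 0.0109 -13.887628636779507
('top', 'scene') [0.4608 0.059 ] -99.44 0.016 -32.04274171887111
```

```bash
cat > f2.py <<'E'
from fit import *
def sc(p,ns):
    o=np.array([p[0],p[1],.053]);yaw=p[2];s=0
    for n in ns:
        L=sil(n,o,yaw,.030,.002,.028)+sil(n,o,yaw,.026,.034,.042)
        t=np.linspace(0,np.pi,25) if n=="top" else np.linspace(0,2*np.pi,40)
        a,y,z=frame(yaw)
        L.append(np.array([o+a*.044+.0255*(np.cos(k)*y+np.sin(k)*z) for k in t]))
        if n=="top":L.append(np.array([o+.0295*(np.cos(k)*y+np.sin(k)*z) for k in t]))
        s+=val(n,L)
    return -s
x=atz("top",(430,257),.06);print(x)
for ns in(("top",),("scene",),("top","scene")):
    r=differential_evolution(sc,[(x[0]-.03,x[0]+.03),(x[1]-.01,x[1]+.05),(-2.2,-1.4)],args=(ns,),seed=1,tol=1e-6,popsize=25)
    print(ns,r.x[:2].round(4),np.degrees(r.x[2]).round(2),r.fun)
E
python3 f2.py
```

```text
[ 0.47079715 -0.32096075  0.06      ]
('top',) [ 0.4846 -0.3013] -123.69 -15.586057838480443
('scene',) [ 0.4774 -0.3022] -107.54 -22.002921551772893
('top', 'scene') [ 0.4772 -0.302 ] -108.02 -37.038661278225554
```

Shoulder at about (0.461,0.0595) with yaw -99.5°, and the slot almost straight up. Pulley face at about (0.477,-0.302) with yaw -108°. Key at (0.4554,-0.1429) with yaw 45.7°. Moving to the key now.

Call:
move_arm(targets=[{"dx":0.31,"dy":-0.97,"rz":-0.126},{"dx":0.31,"dy":-0.97,"rz":-0.126},{"dx":0.31,"dy":-0.97,"rz":-0.126},{"dx":0.31,"dy":-0.97,"rz":-0.126},{"dx":0.31,"dy":-0.97,"rz":-0.126},{"dx":0.31,"dy":-0.97,"rz":-0.126},{"dx":0.31,"dy":-0.97,"rz":-0.126},{"dx":0.31,"dy":-0.97,"rz":-0.126},{"dx":0.31,"dy":-0.97,"rz":-0.126},{"dx":0.31,"dy":-0.97,"rz":-0.126}], claw=45, newtons=40)

```text
schema error: expected keys dx, dy, dz, rx, ry, rz
```

Call:
move_arm(targets=[{"dx":0.31,"dy":-0.97,"rz":-0.126},{"dx":0.31,"dy":-0.97,"rz":-0.126},{"dx":0.31,"dy":-0.97,"rz":-0.126},{"dx":0.31,"dy":-0.97,"rz":-0.126},{"dx":0.31,"dy":-0.97,"rz":-0.126},{"dx":0.31,"dy":-0.97,"rz":-0.126},{"dx":0.31,"dy":-0.97,"rz":-0.126},{"dx":0.31,"dy":-0.97,"rz":-0.126},{"dx":0.31,"dy":-0.97,"rz":-0.126},{"dx":0.31,"dy":-0.97,"rz":-0.126}])

```text
schema error: expected keys dx, dy, dz, rx, ry, rz
```

Call:
move_arm(targets=[{"dx":0.31,"dy":-0.97,"rz":-0.126},{"dx":0.31,"dy":-0.97,"rz":-0.126},{"dx":0.31,"dy":-0.97,"rz":-0.126},{"dx":0.31,"dy":-0.97,"rz":-0.126},{"dx":0.31,"dy":-0.97,"rz":-0.126},{"dx":0.31,"dy":-0.97,"rz":-0.126,"dz":-0.8},{"dx":0.31,"dy":-0.97,"rz":-0.126,"dz":-0.8},{"dx":0.31,"dy":-0.97,"rz":-0.126,"dz":-0.8},{"dx":0.31,"dy":-0.97,"rz":-0.126,"dz":-0.8},{"dx":0.31,"dy":-0.97,"rz":-0.126,"dz":-0.8}])

```text
schema error: expected keys dx, dy, dz, rx, ry, rz
```

All six keys are needed in each row.

Call:
move_arm(targets=[{"dx":0.31,"dy":-0.97,"dz":0,"rx":0,"ry":0,"rz":-0.126},{"dx":0.31,"dy":-0.97,"dz":0,"rx":0,"ry":0,"rz":-0.126},{"dx":0.31,"dy":-0.97,"dz":0,"rx":0,"ry":0,"rz":-0.126},{"dx":0.31,"dy":-0.97,"dz":0,"rx":0,"ry":0,"rz":-0.126},{"dx":0.31,"dy":-0.97,"dz":0,"rx":0,"ry":0,"rz":-0.126},{"dx":0.31,"dy":-0.97,"dz":0,"rx":0,"ry":0,"rz":-0.126},{"dx":0.31,"dy":-0.97,"dz":0,"rx":0,"ry":0,"rz":-0.126},{"dx":0.31,"dy":-0.97,"dz":0,"rx":0,"ry":0,"rz":-0.126},{"dx":0.31,"dy":-0.97,"dz":0,"rx":0,"ry":0,"rz":-0.126},{"dx":0.31,"dy":-0.97,"dz":0,"rx":0,"ry":0,"rz":-0.126}], claw=45, newtons=40)

```text
t: 1.75
tcp_pos: [0.2984, 0.3416, 0.2316]
tool_rot: [0.489, 0.872, 0.0, 0.0]
force: [-0.8, 0.8, -0.4]
finger_gap: 0.447
gripper_force: 0.0
```

Call:
move_arm(targets=[{"dx":0.31,"dy":-0.97,"dz":0,"rx":0,"ry":0,"rz":-0.126},{"dx":0.31,"dy":-0.97,"dz":0,"rx":0,"ry":0,"rz":-0.126},{"dx":0.31,"dy":-0.97,"dz":0,"rx":0,"ry":0,"rz":-0.126},{"dx":0.31,"dy":-0.97,"dz":0,"rx":0,"ry":0,"rz":-0.126},{"dx":0.31,"dy":-0.97,"dz":0,"rx":0,"ry":0,"rz":-0.126},{"dx":0.31,"dy":-0.97,"dz":0,"rx":0,"ry":0,"rz":-0.126},{"dx":0.31,"dy":-0.97,"dz":0,"rx":0,"ry":0,"rz":-0.126},{"dx":0.31,"dy":-0.97,"dz":0,"rx":0,"ry":0,"rz":-0.126},{"dx":0.31,"dy":-0.97,"dz":0,"rx":0,"ry":0,"rz":-0.126},{"dx":0.31,"dy":-0.97,"dz":0,"rx":0,"ry":0,"rz":-0.126}])

```text
t: 3.0
tcp_pos: [0.376, 0.0989, 0.2316]
tool_rot: [0.745, 0.667, 0.0, 0.0]
force: [-0.1, 0.7, 0.1]
finger_gap: 0.451
gripper_force: 0.0
```

Call:
move_arm(targets=[{"dx":0.31,"dy":-0.97,"dz":0,"rx":0,"ry":0,"rz":-0.126},{"dx":0.31,"dy":-0.97,"dz":0,"rx":0,"ry":0,"rz":-0.126},{"dx":0.31,"dy":-0.97,"dz":0,"rx":0,"ry":0,"rz":-0.126},{"dx":0.31,"dy":-0.97,"dz":0,"rx":0,"ry":0,"rz":-0.126},{"dx":0.31,"dy":-0.97,"dz":0,"rx":0,"ry":0,"rz":-0.126},{"dx":0.31,"dy":-0.97,"dz":-0.9,"rx":0,"ry":0,"rz":-0.126},{"dx":0.31,"dy":-0.97,"dz":-0.9,"rx":0,"ry":0,"rz":-0.126},{"dx":0.31,"dy":-0.97,"dz":-0.9,"rx":0,"ry":0,"rz":-0.126},{"dx":0.31,"dy":-0.97,"dz":-0.9,"rx":0,"ry":0,"rz":-0.126},{"dx":0.31,"dy":-0.97,"dz":-0.9,"rx":0,"ry":0,"rz":-0.126}])

```text
t: 4.25
tcp_pos: [0.4537, -0.1438, 0.1183]
tool_rot: [0.921, 0.389, 0.0, 0.0]
force: [-0.2, -0.6, 0.7]
finger_gap: 0.45
gripper_force: 0.0
```

Call:
move_arm(targets=[{"dx":0.07,"dy":0.03,"dz":-1,"rx":0,"ry":0,"rz":0},{"dx":0,"dy":0,"dz":-1,"rx":0,"ry":0,"rz":0},{"dx":0,"dy":0,"dz":-1,"rx":0,"ry":0,"rz":0},{"dx":0,"dy":0,"dz":-0.8,"rx":0,"ry":0,"rz":0},{"dx":0,"dy":0,"dz":-0.4,"rx":0,"ry":0,"rz":0},{"dx":0,"dy":0,"dz":-0.2,"rx":0,"ry":0,"rz":0},{"dx":0,"dy":0,"dz":-0.1,"rx":0,"ry":0,"rz":0},{"dx":0,"dy":0,"dz":0,"rx":0,"ry":0,"rz":0},{"dx":0,"dy":0,"dz":0,"rx":0,"ry":0,"rz":0},{"dx":0,"dy":0,"dz":0,"rx":0,"ry":0,"rz":0}])

```text
t: 5.5
tcp_pos: [0.455, -0.1421, 0.0067]
tool_rot: [0.921, 0.39, 0.0, 0.0]
force: [0.2, -0.6, 0.4]
finger_gap: 0.452
gripper_force: 0.0
```

Call:
move_arm(targets=[{"dx":0,"dy":0,"dz":0,"rx":0,"ry":0,"rz":0},{"dx":0,"dy":0,"dz":0,"rx":0,"ry":0,"rz":0},{"dx":0,"dy":0,"dz":0,"rx":0,"ry":0,"rz":0},{"dx":0,"dy":0,"dz":0,"rx":0,"ry":0,"rz":0},{"dx":0,"dy":0,"dz":0,"rx":0,"ry":0,"rz":0},{"dx":0,"dy":0,"dz":0,"rx":0,"ry":0,"rz":0},{"dx":0,"dy":0,"dz":0,"rx":0,"ry":0,"rz":0},{"dx":0,"dy":0,"dz":0,"rx":0,"ry":0,"rz":0},{"dx":0,"dy":0,"dz":0,"rx":0,"ry":0,"rz":0},{"dx":0,"dy":0,"dz":0,"rx":0,"ry":0,"rz":0}], claw=0, newtons=40)

```text
t: 6.75
tcp_pos: [0.455, -0.1421, 0.0065]
tool_rot: [0.921, 0.39, 0.0, 0.0]
force: [-0.2, -0.0, 5.2]
finger_gap: 0.092
gripper_force: 39.4
```

```bash
python3 - <<'E'
from h import *
s=sensors.sense();print(s['tcp_pos'],s['tool_rot'],s['force'],s['ft_torque'],s['finger_gap'],s['gripper_force'])
E
```

```text
[ 0.45498888 -0.14206471  0.00653143] [9.20747417e-01 3.90159133e-01 1.28128734e-04 1.70660672e-04] [-0.2072249  -0.02777245  5.2184209 ] [ 0.01841319  0.08676832 -0.01035982] 0.09222290628163797 39.374048709869385
```

Call:
move_arm(targets=[{"dx":0,"dy":0,"dz":0.2,"rx":0,"ry":0,"rz":0},{"dx":0,"dy":0,"dz":0.6,"rx":0,"ry":0,"rz":0},{"dx":0,"dy":0,"dz":1,"rx":0,"ry":0,"rz":0},{"dx":0,"dy":0,"dz":1,"rx":0,"ry":0,"rz":0},{"dx":0,"dy":0,"dz":1,"rx":0,"ry":0,"rz":0.1},{"dx":0,"dy":0.2,"dz":1,"rx":0,"ry":0,"rz":0.2},{"dx":0,"dy":0.5,"dz":0.5,"rx":0,"ry":0,"rz":0.2},{"dx":0,"dy":0.8,"dz":0,"rx":0,"ry":0,"rz":0.2},{"dx":0,"dy":0.8,"dz":0,"rx":0,"ry":0,"rz":0.2},{"dx":0,"dy":0.8,"dz":0,"rx":0,"ry":0,"rz":0.258}])

```text
t: 8.0
tcp_pos: [0.4546, -0.0638, 0.1396]
tool_rot: [0.761, 0.649, 0.0, 0.0]
force: [0.4, 0.4, 0.1]
finger_gap: 0.091
gripper_force: 39.1
```

```bash
python3 - <<'E'
from h import *
s=sensors.sense();p=s['tcp_pos'];print(p,s['tool_rot'],s['finger_gap'])
im=cams.snapshot("scene")[:,:,::-1];u,v=proj("scene",p)[0].astype(int);print(u,v)
cv2.imwrite("pics/k.png",cv2.resize(im[v-30:v+30,u-40:u+40],None,fx=8,fy=8,interpolation=cv2.INTER_CUBIC))
E
```

```text
[ 0.45460159 -0.06381888  0.13963943] [7.60936482e-01 6.48826316e-01 1.33077027e-04 2.55169753e-04] 0.09055377411978012
339 247
```

View pics/k.png

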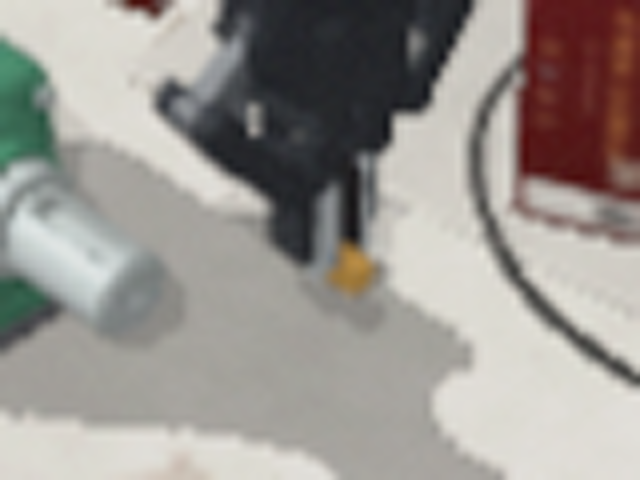

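The key is held by its upper part, end face at crop (350,270). The shaft is now out of the arm's shadow, so I'll unwrap it again from here.

```bash
python3 - <<'E'
from fit import *
G={n:np.mean([cams.snapshot(n).astype(float) for _ in range(3)],0).mean(2) for n in C}
o=np.array([.461,.0595,.08]);yaw=np.radians(-99.5);a,y,z=frame(yaw)
big=[]
for n in C:
    M=[]
    for dev in range(-80,81,2):
        t=np.radians(90+dev)
        P=np.array([o+a*x+.016*(np.cos(t)*y+np.sin(t)*z) for x in np.arange(-.01,.0601,.001)])
        M.append(map_coordinates(G[n],proj(n,P)[:,::-1].T,order=3))
    M=np.array(M);big.append(M)
    for k in range(0,81,3):print(n,-80+2*k,M[k,22:49].mean().round(),M[k,56:59].mean().round()) if 18<=k<=64 else 0
    L=M[:,6:].copy();lo,hi=np.percentile(L,3),np.percentile(L,97)
    big[-1]=cv2.resize(np.clip((M-lo)/(hi-lo)*255,0,255).astype(np.uint8),(390,500),interpolation=cv2.INTER_CUBIC)
cv2.imwrite("pics/unw.png",np.hstack([big[0],np.zeros((500,20),np.uint8),big[1]]))
E
```

```text
scene -44 157.0 147.0
scene -38 157.0 146.0
scene -32 159.0 145.0
scene -26 161.0 146.0
scene -20 164.0 149.0
scene -14 169.0 153.0
scene -8 176.0 157.0
scene -2 185.0 161.0
scene 4 195.0 167.0
scene 10 200.0 174.0
scene 16 198.0 178.0
scene 22 199.0 179.0
scene 28 210.0 182.0
scene 34 221.0 184.0
scene 40 224.0 182.0
scene 46 220.0 179.0
top -44 118.0 124.0
top -38 125.0 126.0
top -32 134.0 133.0
top -26 145.0 139.0
top -20 156.0 143.0
top -14 166.0 147.0
top -8 175.0 150.0
top -2 181.0 154.0
top 4 181.0 156.0
top 10 172.0 158.0
top 16 161.0 159.0
top 22 156.0 159.0
top 28 159.0 159.0
top 34 166.0 159.0
top 40 171.0 159.0
top 46 172.0 159.0
```

View pics/unw.png

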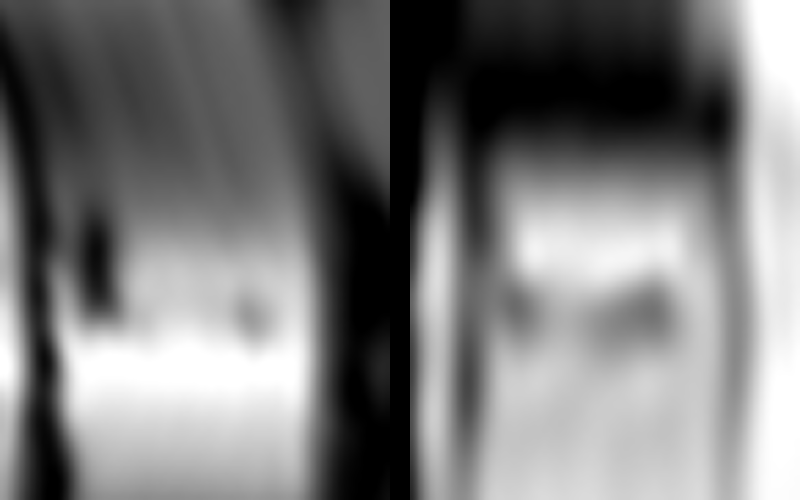

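The slot is centred at about +1° (edges at -19° and +22° in both views), so straight down should work. Moving over the slot.

Call:
move_arm(targets=[{"dx":0.09,"dy":0.5,"dz":0,"rx":0,"ry":0,"rz":-0.013},{"dx":0,"dy":0.95,"dz":0,"rx":0,"ry":0,"rz":0},{"dx":0,"dy":0.95,"dz":0,"rx":0,"ry":0,"rz":0},{"dx":0,"dy":0.95,"dz":0,"rx":0,"ry":0,"rz":0},{"dx":0,"dy":0.4,"dz":0,"rx":0,"ry":0,"rz":0},{"dx":0,"dy":0.2,"dz":-0.4,"rx":0,"ry":0,"rz":0},{"dx":0,"dy":0,"dz":-0.5,"rx":0,"ry":0,"rz":0},{"dx":0,"dy":0,"dz":-0.3,"rx":0,"ry":0,"rz":0},{"dx":0,"dy":0,"dz":-0.16,"rx":0,"ry":0,"rz":0},{"dx":0,"dy":0,"dz":0,"rx":0,"ry":0,"rz":0}])

```text
t: 9.6
tcp_pos: [0.457, 0.0339, 0.1044]
tool_rot: [0.765, 0.644, -0.0, -0.0]
force: [-0.2, 0.1, 0.1]
finger_gap: 0.092
gripper_force: 39.1
```

```bash
cat > s.py <<'E'
from h import *
s=sensors.sense();n=s['tool_rot'];print(s['t'],s['tcp_pos'].round(5),n.round(4),"F",s['force'].round(2),"T",s['ft_torque'].round(3),s['finger_gap'].round(4))
o=np.array([.461,.0595,.08]);y=np.radians(-99.5);a=np.array([np.cos(y),np.sin(y),0]);b=np.cross([0,0,1],a);d=s['tcp_pos']-o
print("axial",d@a,"lat",d@b,"z",d[2])
E
python3 s.py
```

```text
Traceback (most recent call last):
  File "s.py", line 2, in <module>
    s=sensors.sense();n=s['tool_rot'];print(s['t'],s['tcp_pos'].round(5),n.round(4),"F",s['force'].round(2),"T",s['ft_torque'].round(3),s['finger_gap'].round(4))
                                                                                                                                        ^^^^^^^^^^^^^^^^^^^^^
AttributeError: 'float' object has no attribute 'round'
```

Call:
move_arm(targets=[{"dx":0,"dy":0.03,"dz":-0.03,"rx":0,"ry":0,"rz":0},{"dx":0,"dy":0,"dz":-0.03,"rx":0,"ry":0,"rz":0},{"dx":0,"dy":0,"dz":-0.03,"rx":0,"ry":0,"rz":0},{"dx":0,"dy":0,"dz":-0.03,"rx":0,"ry":0,"rz":0},{"dx":0,"dy":0,"dz":-0.02,"rx":0,"ry":0,"rz":0},{"dx":0,"dy":0,"dz":-0.02,"rx":0,"ry":0,"rz":0},{"dx":0,"dy":0,"dz":0,"rx":0,"ry":0,"rz":0},{"dx":0,"dy":0,"dz":0,"rx":0,"ry":0,"rz":0},{"dx":0,"dy":0,"dz":0,"rx":0,"ry":0,"rz":0},{"dx":0,"dy":0,"dz":0,"rx":0,"ry":0,"rz":0}])

```text
t: 10.85
tcp_pos: [0.4572, 0.035, 0.1015]
tool_rot: [0.764, 0.645, 0.0, 0.0]
force: [-2.3, 0.1, 8.3]
finger_gap: 0.091
gripper_force: 40.0
```

```bash
sed -i "s/s\['finger_gap'\].round(4)/round(s['finger_gap'],4)/" s.py; python3 s.py
```

```text
10.85 [0.45718 0.03501 0.10154] [7.644e-01 6.447e-01 2.000e-04 3.000e-04] F [-2.25  0.13  8.27] T [-0.011  0.236  0.004] 0.0914
axial 0.024779438717159732 lat 0.00027549664650189316 z 0.021538513460798367
```

Call:
move_arm(targets=[{"dx":-0.01,"dy":0,"dz":0,"rx":0,"ry":0,"rz":0},{"dx":-0.01,"dy":0,"dz":0,"rx":0,"ry":0,"rz":0},{"dx":-0.01,"dy":0,"dz":0,"rx":0,"ry":0,"rz":0},{"dx":-0.01,"dy":0,"dz":0,"rx":0,"ry":0,"rz":0},{"dx":0,"dy":0,"dz":0,"rx":0,"ry":0,"rz":0},{"dx":0,"dy":0,"dz":0,"rx":0,"ry":0,"rz":0},{"dx":0,"dy":0,"dz":0,"rx":0,"ry":0,"rz":0},{"dx":0,"dy":0,"dz":0,"rx":0,"ry":0,"rz":0},{"dx":0,"dy":0,"dz":0,"rx":0,"ry":0,"rz":0},{"dx":0,"dy":0,"dz":0,"rx":0,"ry":0,"rz":0}])

```text
t: 12.1
tcp_pos: [0.4571, 0.035, 0.1016]
tool_rot: [0.765, 0.645, 0.001, 0.001]
force: [0.6, -0.1, 5.2]
finger_gap: 0.096
gripper_force: 39.8
```

```bash
python3 s.py
```

```text
12.1 [0.4571  0.035   0.10158] [0.7645 0.6446 0.0009 0.0009] F [ 0.61 -0.06  5.15] T [0.07  0.004 0.02 ] 0.0957
axial 0.024807904542498406 lat 0.00019671679788182102 z 0.021577535538533338
```

Call:
move_arm(targets=[{"dx":0.02,"dy":0,"dz":0,"rx":0,"ry":0,"rz":0},{"dx":0.02,"dy":0,"dz":0,"rx":0,"ry":0,"rz":0},{"dx":0.01,"dy":0,"dz":0,"rx":0,"ry":0,"rz":0},{"dx":0.01,"dy":0,"dz":0,"rx":0,"ry":0,"rz":0},{"dx":0.01,"dy":0,"dz":0,"rx":0,"ry":0,"rz":0},{"dx":0.01,"dy":0,"dz":0,"rx":0,"ry":0,"rz":0},{"dx":0.01,"dy":0,"dz":0,"rx":0,"ry":0,"rz":0},{"dx":0.01,"dy":0,"dz":0,"rx":0,"ry":0,"rz":0},{"dx":0,"dy":0,"dz":0,"rx":0,"ry":0,"rz":0},{"dx":0,"dy":0,"dz":0,"rx":0,"ry":0,"rz":0}])

```text
t: 13.35
tcp_pos: [0.4573, 0.0351, 0.1015]
tool_rot: [0.764, 0.645, -0.001, -0.001]
force: [-3.3, 0.1, 8.7]
finger_gap: 0.095
gripper_force: 40.2
```

```bash
python3 s.py
```

```text
13.35 [0.4573  0.03505 0.10147] [ 7.644e-01  6.448e-01 -9.000e-04 -7.000e-04] F [-3.29  0.11  8.73] T [-0.108  0.528 -0.047] 0.0952
axial 0.024720382890404624 lat 0.0003859904298058046 z 0.021467154135601296
```

Call:
move_arm(targets=[{"dx":0,"dy":0,"dz":0.1,"rx":0,"ry":0,"rz":0},{"dx":-0.09,"dy":0.01,"dz":0,"rx":0,"ry":0,"rz":0},{"dx":0,"dy":0,"dz":0,"rx":0,"ry":0,"rz":0},{"dx":0,"dy":0,"dz":0,"rx":0,"ry":0,"rz":0},{"dx":0,"dy":0,"dz":-0.04,"rx":0,"ry":0,"rz":0},{"dx":0,"dy":0,"dz":-0.02,"rx":0,"ry":0,"rz":0},{"dx":0,"dy":0,"dz":-0.02,"rx":0,"ry":0,"rz":0},{"dx":0,"dy":0,"dz":-0.02,"rx":0,"ry":0,"rz":0},{"dx":0,"dy":0,"dz":0,"rx":0,"ry":0,"rz":0},{"dx":0,"dy":0,"dz":0,"rx":0,"ry":0,"rz":0}])

```text
t: 14.6
tcp_pos: [0.4563, 0.0352, 0.1008]
tool_rot: [0.764, 0.645, -0.0, -0.0]
force: [-0.1, -0.2, 0.1]
finger_gap: 0.093
gripper_force: 39.1
```

```bash
python3 s.py
```

```text
14.6 [0.45633 0.03525 0.10081] [ 0.7645  0.6446 -0.     -0.    ] F [-0.12 -0.19  0.1 ] T [-0.012  0.072  0.017] 0.0928
axial 0.024689200244257345 lat -0.0006019709021556643 z 0.020808866131051915
```

No force and already below the slot edges, so the key is entering. I'll press it down gently.

Call:
move_arm(targets=[{"dx":0,"dy":0,"dz":-0.03,"rx":0,"ry":0,"rz":0},{"dx":0,"dy":0,"dz":-0.03,"rx":0,"ry":0,"rz":0},{"dx":0,"dy":0,"dz":-0.03,"rx":0,"ry":0,"rz":0},{"dx":0,"dy":0,"dz":-0.03,"rx":0,"ry":0,"rz":0},{"dx":0,"dy":0,"dz":-0.03,"rx":0,"ry":0,"rz":0},{"dx":0,"dy":0,"dz":-0.02,"rx":0,"ry":0,"rz":0},{"dx":0,"dy":0,"dz":0,"rx":0,"ry":0,"rz":0},{"dx":0,"dy":0,"dz":0,"rx":0,"ry":0,"rz":0},{"dx":0,"dy":0,"dz":0,"rx":0,"ry":0,"rz":0},{"dx":0,"dy":0,"dz":0,"rx":0,"ry":0,"rz":0}])

```text
t: 15.85
tcp_pos: [0.4563, 0.0353, 0.0976]
tool_rot: [0.764, 0.645, 0.0, 0.0]
force: [-2.4, 1.1, 11.3]
finger_gap: 0.093
gripper_force: 40.4
```

```bash
python3 s.py
```

```text
15.85 [0.45632 0.03526 0.09761] [7.644e-01 6.447e-01 2.000e-04 3.000e-04] F [-2.41  1.13 11.31] T [ 0.022  0.341 -0.04 ] 0.0925
axial 0.024677653320733513 lat -0.0006142935274028809 z 0.017613783323293455
```

Seated: the TCP is at z 0.0976, the expected floor height is 0.0975, with an 11 N push. Release and move to the pulley.

Call:
move_arm(targets=[{"dx":0,"dy":0,"dz":0.02,"rx":0,"ry":0,"rz":0},{"dx":0,"dy":0,"dz":0,"rx":0,"ry":0,"rz":0},{"dx":0,"dy":0,"dz":0,"rx":0,"ry":0,"rz":0},{"dx":0,"dy":0,"dz":0,"rx":0,"ry":0,"rz":0},{"dx":0,"dy":0,"dz":0.1,"rx":0,"ry":0,"rz":0},{"dx":0,"dy":0,"dz":0.5,"rx":0,"ry":0,"rz":0},{"dx":0,"dy":0,"dz":1,"rx":0,"ry":0,"rz":0},{"dx":0,"dy":0,"dz":1,"rx":0,"ry":0,"rz":0},{"dx":0,"dy":-0.6,"dz":0.3,"rx":0,"ry":0,"rz":0},{"dx":0,"dy":-1,"dz":0,"rx":0,"ry":0,"rz":0}], claw=100)

```text
t: 17.1
tcp_pos: [0.4567, -0.0055, 0.1705]
tool_rot: [0.764, 0.645, 0.001, 0.001]
force: [-0.4, -0.4, 0.1]
finger_gap: 1.002
gripper_force: 0.0
```

Call:
move_arm(targets=[{"dx":0.05,"dy":-1,"dz":0,"rx":0,"ry":0,"rz":-0.04},{"dx":0.05,"dy":-1,"dz":0,"rx":0,"ry":0,"rz":-0.04},{"dx":0.05,"dy":-1,"dz":0,"rx":0,"ry":0,"rz":-0.04},{"dx":0.05,"dy":-1,"dz":0,"rx":0,"ry":0,"rz":-0.04},{"dx":0.05,"dy":-1,"dz":0,"rx":0,"ry":0,"rz":-0.04},{"dx":0.05,"dy":-1,"dz":0,"rx":0,"ry":0,"rz":-0.04},{"dx":0.05,"dy":-1,"dz":0,"rx":0,"ry":0,"rz":-0.036},{"dx":0.05,"dy":-1,"dz":0,"rx":0,"ry":0,"rz":0},{"dx":0.05,"dy":-1,"dz":0,"rx":0,"ry":0,"rz":0},{"dx":0.05,"dy":-1,"dz":0,"rx":0,"ry":0,"rz":0}])

```text
t: 18.35
tcp_pos: [0.4682, -0.2563, 0.1693]
tool_rot: [0.809, 0.588, -0.0, -0.0]
force: [-0.4, 0.7, -0.2]
finger_gap: 1.0
gripper_force: 0.0
```

```bash
python3 - <<'E'
from fit import *
g={n:cams.snapshot(n) for n in C}
s=g["scene"];t=g["top"]
a=cv2.resize(s[230:275,285:345],None,fx=10,fy=10,interpolation=cv2.INTER_CUBIC)
b=cv2.resize(t[248:278,300:340],(200,150),interpolation=cv2.INTER_CUBIC)
d=np.zeros((450,800,3),np.uint8);d[:,:600]=a;d[:150,600:]=b
cv2.imwrite("pics/seat.png",d[:,:,::-1])
p=s[230:275,285:345].astype(float);w=np.clip(p[:,:,0]-p[:,:,2]-25,0,None);w[w<8]=0
yy,xx=np.mgrid[230:275,285:345];print("scene key px",(w*xx).sum()/w.sum(),(w*yy).sum()/w.sum(),w.sum())
o=np.array([.4563,.0353,0]);print("pred seated centre/top",proj("scene",o+[0,0,.096]),proj("scene",o+[0,0,.101]))
E
python3 s.py
```

```text
scene key px 308.28290848307563 244.4017969076473 4786.0
pred seated centre/top [[308.96365809 245.20527291]] [[308.92498775 243.802968  ]]
18.45 [ 0.46921 -0.25819  0.16955] [0.8099 0.5866 0.     0.0012] F [-0.45 -0.03 -0.24] T [-0.025 -0.001  0.01 ] 0.9992
axial 0.31198253624741135 lat 0.060530136205311044 z 0.08954582947959476
```

View pics/seat.png

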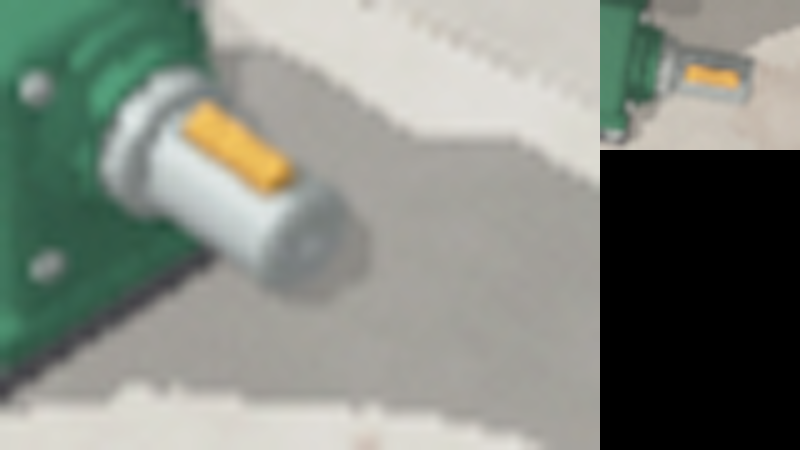

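The key lies flat in the slot, brass bar at crop (240,145), parallel to the shaft. Now grasp the pulley.

Call:
move_arm(targets=[{"dx":0.11,"dy":-1,"dz":0,"rx":0,"ry":0,"rz":0},{"dx":0,"dy":-1,"dz":0,"rx":0,"ry":0,"rz":0},{"dx":0,"dy":-0.4,"dz":-0.3,"rx":0,"ry":0,"rz":0},{"dx":0,"dy":0,"dz":-1,"rx":0,"ry":0,"rz":0},{"dx":0,"dy":0,"dz":-1,"rx":0,"ry":0,"rz":0},{"dx":0,"dy":0,"dz":-0.8,"rx":0,"ry":0,"rz":0},{"dx":0,"dy":0,"dz":-0.8,"rx":0,"ry":0,"rz":0},{"dx":0,"dy":0,"dz":-0.8,"rx":0,"ry":0,"rz":0},{"dx":0,"dy":0,"dz":-0.6,"rx":0,"ry":0,"rz":0},{"dx":0,"dy":0,"dz":-0.28,"rx":0,"ry":0,"rz":0}])

```text
t: 19.7
tcp_pos: [0.4712, -0.3144, 0.0289]
tool_rot: [0.809, 0.588, -0.0, -0.001]
force: [-0.3, 0.5, -0.8]
finger_gap: 1.001
gripper_force: 0.0
```

```bash
python3 - <<'E'
from h import *
G={n:np.mean([cams.snapshot(n).astype(float) for _ in range(2)],0) for n in C};np.savez("avg.npz",**G)
E
python3 f1.py; python3 s.py
```

```text
('top',) [0.4606 0.0601] -99.36 0.016 -17.42379554729922
('scene',) [0.4605 0.0687] -99.31 0.0084 -18.94105388488144
('top', 'scene') [0.4614 0.0674] -99.31 0.016 -35.52908892508668
19.9 [ 0.47185 -0.31499  0.03036] [8.090e-01 5.878e-01 1.000e-04 3.000e-04] F [-0.25 -0.22  0.09] T [-0.017 -0.043 -0.028] 1.0024
axial 0.36756347987483884 lat 0.07250825078714697 z -0.049636946123124435
```

Call:
move_arm(targets=[{"dx":-0.02,"dy":-0.12,"dz":0,"rx":0,"ry":0,"rz":0},{"dx":0,"dy":0,"dz":0,"rx":0,"ry":0,"rz":0},{"dx":0,"dy":0,"dz":0,"rx":0,"ry":0,"rz":0},{"dx":0,"dy":0,"dz":0,"rx":0,"ry":0,"rz":0},{"dx":0,"dy":0,"dz":0,"rx":0,"ry":0,"rz":0},{"dx":0,"dy":0,"dz":0,"rx":0,"ry":0,"rz":0},{"dx":0,"dy":0,"dz":0,"rx":0,"ry":0,"rz":0},{"dx":0,"dy":0,"dz":0,"rx":0,"ry":0,"rz":0},{"dx":0,"dy":0,"dz":0,"rx":0,"ry":0,"rz":0},{"dx":0,"dy":0,"dz":0,"rx":0,"ry":0,"rz":0}], claw=0, newtons=80)

```text
t: 21.15
tcp_pos: [0.472, -0.3188, 0.0314]
tool_rot: [0.809, 0.588, 0.0, 0.002]
force: [0.6, -0.1, 6.2]
finger_gap: 0.687
gripper_force: 85.5
```

```bash
python3 s.py
```

```text
21.15 [ 0.47203 -0.31882  0.03139] [8.090e-01 5.878e-01 2.000e-04 1.700e-03] F [ 0.57 -0.13  6.2 ] T [-0.014 -0.016  0.02 ] 0.6866
axial 0.3713139099344838 lat 0.07332074509501256 z -0.04860536503336088
```

Gripped: the pulley axis is 21.6 mm above the TCP and its face is about 17.6 mm ahead of it. Carry it to the shaft.

Call:
move_arm(targets=[{"dx":0,"dy":0,"dz":0.3,"rx":0,"ry":0,"rz":0},{"dx":0,"dy":0,"dz":0.8,"rx":0,"ry":0,"rz":0},{"dx":0,"dy":0,"dz":1,"rx":0,"ry":0,"rz":0},{"dx":0,"dy":0.2,"dz":1,"rx":0,"ry":0,"rz":0},{"dx":-0.1,"dy":0.6,"dz":0.44,"rx":0,"ry":0,"rz":0.03},{"dx":-0.1,"dy":1,"dz":0,"rx":0,"ry":0,"rz":0.03},{"dx":-0.1,"dy":1,"dz":0,"rx":0,"ry":0,"rz":0.03},{"dx":-0.1,"dy":1,"dz":0,"rx":0,"ry":0,"rz":0.03},{"dx":-0.1,"dy":1,"dz":0,"rx":0,"ry":0,"rz":0.03},{"dx":-0.1,"dy":1,"dz":0,"rx":0,"ry":0,"rz":0.03}])

```text
t: 22.4
tcp_pos: [0.4558, -0.1709, 0.1184]
tool_rot: [0.78, 0.626, -0.0, -0.0]
force: [0.1, -0.5, -3.1]
finger_gap: 0.684
gripper_force: 86.2
```

Call:
move_arm(targets=[{"dx":-0.1,"dy":1,"dz":0,"rx":0,"ry":0,"rz":0.03},{"dx":-0.1,"dy":1,"dz":0,"rx":0,"ry":0,"rz":0.03},{"dx":-0.1,"dy":1,"dz":0,"rx":0,"ry":0,"rz":0.03},{"dx":-0.1,"dy":1,"dz":0,"rx":0,"ry":0,"rz":0.018},{"dx":0,"dy":1,"dz":0,"rx":0,"ry":0,"rz":0},{"dx":0,"dy":0.6,"dz":-0.4,"rx":0,"ry":0,"rz":0},{"dx":0,"dy":0.2,"dz":-0.6,"rx":0,"ry":0,"rz":0},{"dx":0,"dy":0,"dz":-0.6,"rx":0,"ry":0,"rz":0},{"dx":0,"dy":0,"dz":-0.5,"rx":0,"ry":0,"rz":0},{"dx":0,"dy":0,"dz":-0.3,"rx":0,"ry":0,"rz":0}])

```text
t: 23.65
tcp_pos: [0.4459, -0.0277, 0.0576]
tool_rot: [0.762, 0.647, -0.0, -0.0]
force: [0.4, -0.1, -3.6]
finger_gap: 0.69
gripper_force: 86.3
```

```bash
sed -i 's/o=np.array.*/o=np.array([.4606,.0596,.08]);y=np.radians(-99.35);a=np.array([np.cos(y),np.sin(y),0]);b=np.cross([0,0,1],a);d=s["tcp_pos"]-o;print("yaw",2*np.degrees(np.arctan2(n[1],n[0]))-90)/' s.py
python3 s.py; python3 - <<'E'
from h import *
s=cams.snapshot("scene")[:,:,::-1];t=cams.snapshot("top")[:,:,::-1]
a=cv2.resize(s[220:290,285:385],None,fx=6,fy=6,interpolation=cv2.INTER_CUBIC)
b=cv2.resize(t[235:295,300:367],None,fx=3,fy=3,interpolation=cv2.INTER_CUBIC)[:,:200]
d=np.zeros((420,800,3),np.uint8);d[:,:600]=a;d[:180,600:]=b;cv2.imwrite("pics/pre.png",d)
E
```

```text
23.65 [ 0.44593 -0.02768  0.05759] [ 7.624e-01  6.470e-01 -3.000e-04 -4.000e-04] F [ 0.4  -0.15 -3.56] T [ 0.013 -0.032  0.02 ] 0.6905
yaw -9.360934384919986
axial 0.08849894030200017 lat -0.0002935958750108043 z -0.022413490148316187
```

View pics/pre.png

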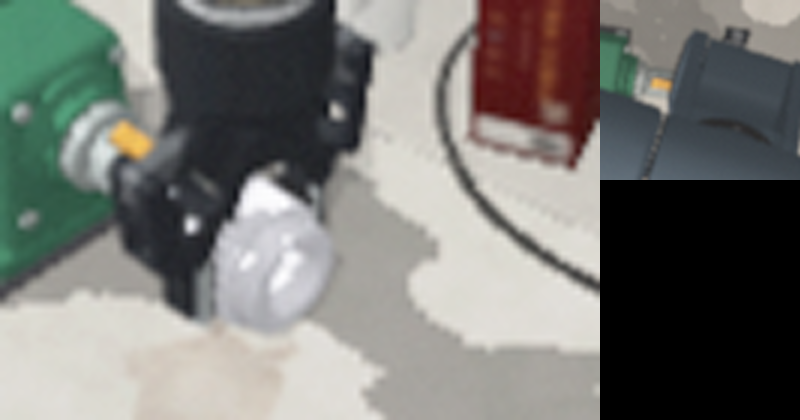

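Pulley upright in the gripper, boss outward at crop (290,260), lined up with the shaft. Feeling onto the shaft.

Call:
move_arm(targets=[{"dx":0.03,"dy":0.16,"dz":0.03,"rx":0,"ry":0,"rz":0},{"dx":0.03,"dy":0.16,"dz":0,"rx":0,"ry":0,"rz":0},{"dx":0.03,"dy":0.16,"dz":0,"rx":0,"ry":0,"rz":0},{"dx":0.02,"dy":0.12,"dz":0,"rx":0,"ry":0,"rz":0},{"dx":0.01,"dy":0.08,"dz":0,"rx":0,"ry":0,"rz":0},{"dx":0.01,"dy":0.08,"dz":0,"rx":0,"ry":0,"rz":0},{"dx":0.01,"dy":0.08,"dz":0,"rx":0,"ry":0,"rz":0},{"dx":0.01,"dy":0.06,"dz":0,"rx":0,"ry":0,"rz":0},{"dx":0,"dy":0,"dz":0,"rx":0,"ry":0,"rz":0},{"dx":0,"dy":0,"dz":0,"rx":0,"ry":0,"rz":0}])

```text
t: 25.0
tcp_pos: [0.4499, -0.0053, 0.0593]
tool_rot: [0.762, 0.647, -0.0, 0.0]
force: [0.2, 0.3, -2.1]
finger_gap: 0.686
gripper_force: 86.3
```

```bash
python3 s.py
```

```text
25.0 [ 0.44986 -0.0053   0.0593 ] [ 0.7624  0.647  -0.      0.    ] F [ 0.22  0.29 -2.08] T [ 0.047 -0.017  0.042] 0.6862
yaw -9.361048345696403
axial 0.06578043558952816 lat -5.1219107895523095e-05 z -0.020701760114807302
```

Call:
move_arm(targets=[{"dx":0,"dy":0,"dz":-0.03,"rx":0,"ry":0,"rz":0},{"dx":0.006,"dy":0.04,"dz":0,"rx":0,"ry":0,"rz":0},{"dx":0.006,"dy":0.04,"dz":0,"rx":0,"ry":0,"rz":0},{"dx":0.007,"dy":0.04,"dz":0,"rx":0,"ry":0,"rz":0},{"dx":0.007,"dy":0.04,"dz":0,"rx":0,"ry":0,"rz":0},{"dx":0.007,"dy":0.04,"dz":0,"rx":0,"ry":0,"rz":0},{"dx":0.007,"dy":0.04,"dz":0,"rx":0,"ry":0,"rz":0},{"dx":0.007,"dy":0.04,"dz":0,"rx":0,"ry":0,"rz":0},{"dx":0.007,"dy":0.04,"dz":0,"rx":0,"ry":0,"rz":0},{"dx":0,"dy":0,"dz":0,"rx":0,"ry":0,"rz":0}])

```text
t: 26.25
tcp_pos: [0.4515, 0.0028, 0.0586]
tool_rot: [0.762, 0.647, 0.0, 0.0]
force: [0.3, -0.8, -3.7]
finger_gap: 0.687
gripper_force: 86.3
```

```bash
python3 s.py
```

```text
26.25 [0.4515  0.00277 0.05858] [7.624e-01 6.470e-01 2.000e-04 2.000e-04] F [ 0.27 -0.81 -3.74] T [-0.    -0.192  0.027] 0.6869
yaw -9.361323363052577
axial 0.05755576575931103 lat 0.0002573402467277414 z -0.021415185367921682
```

Sliding freely. Continue.

Call:
move_arm(targets=[{"dx":-0.005,"dy":0.05,"dz":0,"rx":0,"ry":0,"rz":0},{"dx":0.005,"dy":0.05,"dz":0,"rx":0,"ry":0,"rz":0},{"dx":0.008,"dy":0.05,"dz":0,"rx":0,"ry":0,"rz":0},{"dx":0.008,"dy":0.05,"dz":0,"rx":0,"ry":0,"rz":0},{"dx":0.008,"dy":0.05,"dz":0,"rx":0,"ry":0,"rz":0},{"dx":0.008,"dy":0.05,"dz":0,"rx":0,"ry":0,"rz":0},{"dx":0.008,"dy":0.05,"dz":0,"rx":0,"ry":0,"rz":0},{"dx":0.008,"dy":0.05,"dz":0,"rx":0,"ry":0,"rz":0},{"dx":0.008,"dy":0.05,"dz":0,"rx":0,"ry":0,"rz":0},{"dx":0,"dy":0,"dz":0,"rx":0,"ry":0,"rz":0}])

```text
t: 27.5
tcp_pos: [0.4534, 0.0139, 0.0587]
tool_rot: [0.762, 0.647, 0.001, 0.001]
force: [3.0, -3.6, -5.0]
finger_gap: 0.683
gripper_force: 86.1
```

```bash
python3 s.py
```

```text
27.5 [0.45339 0.0139  0.05866] [7.625e-01 6.470e-01 5.000e-04 6.000e-04] F [ 3.01 -3.57 -5.02] T [-0.48  -0.6   -0.061] 0.6832
yaw -9.36343418697173
axial 0.046262153341666425 lat 0.00030998710705578965 z -0.021341651654662973
```

Call:
move_arm(targets=[{"dx":0.02,"dy":0,"dz":0,"rx":0,"ry":0,"rz":0},{"dx":0.018,"dy":0.05,"dz":0,"rx":0,"ry":0,"rz":0},{"dx":0.008,"dy":0.05,"dz":0,"rx":0,"ry":0,"rz":0},{"dx":0.008,"dy":0.05,"dz":0,"rx":0,"ry":0,"rz":0},{"dx":0.008,"dy":0.05,"dz":0,"rx":0,"ry":0,"rz":0},{"dx":0.008,"dy":0.05,"dz":0,"rx":0,"ry":0,"rz":0},{"dx":0.008,"dy":0.05,"dz":0,"rx":0,"ry":0,"rz":0},{"dx":0.008,"dy":0.05,"dz":0,"rx":0,"ry":0,"rz":0},{"dx":0,"dy":0,"dz":0,"rx":0,"ry":0,"rz":0},{"dx":0,"dy":0,"dz":0,"rx":0,"ry":0,"rz":0}])

```text
t: 28.75
tcp_pos: [0.4549, 0.0229, 0.0586]
tool_rot: [0.762, 0.647, 0.0, 0.0]
force: [3.8, -2.8, -4.2]
finger_gap: 0.688
gripper_force: 86.2
```

```bash
python3 s.py
```

```text
28.75 [0.45494 0.02286 0.05858] [7.625e-01 6.470e-01 2.000e-04 1.000e-04] F [ 3.8  -2.84 -4.23] T [-0.405 -0.581 -0.047] 0.6883
yaw -9.366087609320601
axial 0.03716845911427931 lat 0.00038582329969447977 z -0.021422647677388218
```

Call:
move_arm(targets=[{"dx":0.02,"dy":0.05,"dz":0,"rx":0,"ry":0,"rz":0},{"dx":0.02,"dy":0.05,"dz":0,"rx":0,"ry":0,"rz":0},{"dx":0.008,"dy":0.05,"dz":0,"rx":0,"ry":0,"rz":0},{"dx":0.008,"dy":0.05,"dz":0,"rx":0,"ry":0,"rz":0},{"dx":0.008,"dy":0.05,"dz":0,"rx":0,"ry":0,"rz":0},{"dx":0.008,"dy":0.05,"dz":0,"rx":0,"ry":0,"rz":0},{"dx":0.008,"dy":0.05,"dz":0,"rx":0,"ry":0,"rz":0},{"dx":0.008,"dy":0.05,"dz":0,"rx":0,"ry":0,"rz":0},{"dx":0.008,"dy":0.05,"dz":0,"rx":0,"ry":0,"rz":0},{"dx":0,"dy":0,"dz":0,"rx":0,"ry":0,"rz":0}])

```text
t: 30.0
tcp_pos: [0.457, 0.0342, 0.0585]
tool_rot: [0.762, 0.647, -0.0, -0.0]
force: [2.3, -2.5, -3.5]
finger_gap: 0.692
gripper_force: 86.2
```

```bash
python3 s.py
```

```text
30.0 [0.45697 0.03417 0.05853] [ 7.624e-01  6.471e-01 -1.000e-04 -2.000e-04] F [ 2.26 -2.53 -3.45] T [-0.528 -0.273 -0.034] 0.6917
yaw -9.357440234064384
axial 0.02568099960484722 lat 0.0005455777896578135 z -0.021470746023709478
```

Call:
move_arm(targets=[{"dx":0.015,"dy":0.04,"dz":0,"rx":0,"ry":0,"rz":0},{"dx":0.01,"dy":0.04,"dz":0,"rx":0,"ry":0,"rz":0},{"dx":0.007,"dy":0.04,"dz":0,"rx":0,"ry":0,"rz":0},{"dx":0.007,"dy":0.04,"dz":0,"rx":0,"ry":0,"rz":0},{"dx":0.007,"dy":0.04,"dz":0,"rx":0,"ry":0,"rz":0},{"dx":0.007,"dy":0.04,"dz":0,"rx":0,"ry":0,"rz":0},{"dx":0.007,"dy":0.04,"dz":0,"rx":0,"ry":0,"rz":0},{"dx":0,"dy":0,"dz":0,"rx":0,"ry":0,"rz":0},{"dx":0,"dy":0,"dz":0,"rx":0,"ry":0,"rz":0},{"dx":0,"dy":0,"dz":0,"rx":0,"ry":0,"rz":0}])

```text
t: 31.25
tcp_pos: [0.4581, 0.041, 0.0585]
tool_rot: [0.762, 0.647, -0.0, -0.0]
force: [0.6, -5.6, -4.3]
finger_gap: 0.685
gripper_force: 86.2
```

```bash
python3 s.py
```

```text
31.25 [0.4581  0.04099 0.05849] [ 7.625e-01  6.470e-01 -4.000e-04 -4.000e-04] F [ 0.58 -5.63 -4.33] T [-0.753 -0.051 -0.149] 0.6847
yaw -9.367998154008049
axial 0.0187714430671812 lat 0.0005600283094019558 z -0.021509817230822216
```

Call:
move_arm(targets=[{"dx":0.004,"dy":0.02,"dz":0,"rx":0,"ry":0,"rz":0},{"dx":0.004,"dy":0.02,"dz":0,"rx":0,"ry":0,"rz":0},{"dx":0.004,"dy":0.02,"dz":0,"rx":0,"ry":0,"rz":0},{"dx":0.003,"dy":0.02,"dz":0,"rx":0,"ry":0,"rz":0},{"dx":0,"dy":0,"dz":0,"rx":0,"ry":0,"rz":0},{"dx":0,"dy":0,"dz":0,"rx":0,"ry":0,"rz":0},{"dx":0,"dy":0,"dz":0,"rx":0,"ry":0,"rz":0},{"dx":0,"dy":0,"dz":0,"rx":0,"ry":0,"rz":0},{"dx":0,"dy":0,"dz":0,"rx":0,"ry":0,"rz":0},{"dx":0,"dy":0,"dz":0,"rx":0,"ry":0,"rz":0}])

```text
t: 32.5
tcp_pos: [0.4584, 0.0429, 0.0585]
tool_rot: [0.762, 0.647, -0.0, -0.0]
force: [-0.3, -5.5, -4.2]
finger_gap: 0.689
gripper_force: 86.2
```

```bash
python3 s.py
```

```text
32.5 [0.45845 0.04288 0.05849] [ 7.625e-01  6.470e-01 -5.000e-04 -4.000e-04] F [-0.35 -5.5  -4.16] T [-0.868 -0.029 -0.18 ] 0.6886
yaw -9.364274475736465
axial 0.01684784039843821 lat 0.0005936523878571415 z -0.021507867050858637
```

Still sliding with about 5.5 N of friction. Onward.

Call:
move_arm(targets=[{"dx":0.003,"dy":0.02,"dz":0,"rx":0,"ry":0,"rz":0},{"dx":0.003,"dy":0.02,"dz":0,"rx":0,"ry":0,"rz":0},{"dx":0.003,"dy":0.02,"dz":0,"rx":0,"ry":0,"rz":0},{"dx":0.003,"dy":0.02,"dz":0,"rx":0,"ry":0,"rz":0},{"dx":0,"dy":0,"dz":0,"rx":0,"ry":0,"rz":0},{"dx":0,"dy":0,"dz":0,"rx":0,"ry":0,"rz":0},{"dx":0,"dy":0,"dz":0,"rx":0,"ry":0,"rz":0},{"dx":0,"dy":0,"dz":0,"rx":0,"ry":0,"rz":0},{"dx":0,"dy":0,"dz":0,"rx":0,"ry":0,"rz":0},{"dx":0,"dy":0,"dz":0,"rx":0,"ry":0,"rz":0}])

```text
t: 33.75
tcp_pos: [0.4588, 0.0446, 0.0585]
tool_rot: [0.762, 0.647, -0.001, -0.0]
force: [0.3, -7.4, -3.5]
finger_gap: 0.68
gripper_force: 86.2
```

```bash
python3 s.py
```

```text
33.75 [0.45879 0.04461 0.05848] [ 7.625e-01  6.470e-01 -6.000e-04 -2.000e-04] F [ 0.29 -7.4  -3.48] T [-1.095 -0.036 -0.226] 0.6802
yaw -9.365746710250008
axial 0.015083955952293192 lat 0.000644538308536374 z -0.021524655840018087
```

Call:
move_arm(targets=[{"dx":0.003,"dy":0.02,"dz":0,"rx":0,"ry":0,"rz":0},{"dx":0.003,"dy":0.02,"dz":0,"rx":0,"ry":0,"rz":0},{"dx":0.003,"dy":0.02,"dz":0,"rx":0,"ry":0,"rz":0},{"dx":0.003,"dy":0.02,"dz":0,"rx":0,"ry":0,"rz":0},{"dx":0,"dy":0,"dz":0,"rx":0,"ry":0,"rz":0},{"dx":0,"dy":0,"dz":0,"rx":0,"ry":0,"rz":0},{"dx":0,"dy":0,"dz":0,"rx":0,"ry":0,"rz":0},{"dx":0,"dy":0,"dz":0,"rx":0,"ry":0,"rz":0},{"dx":0,"dy":0,"dz":0,"rx":0,"ry":0,"rz":0},{"dx":0,"dy":0,"dz":0,"rx":0,"ry":0,"rz":0}])

```text
t: 35.0
tcp_pos: [0.4589, 0.0454, 0.0585]
tool_rot: [0.762, 0.647, -0.001, 0.0]
force: [-1.3, -14.2, -3.0]
finger_gap: 0.687
gripper_force: 86.1
```

```bash
python3 s.py
```

```text
35.0 [0.45888 0.04542 0.05847] [ 7.623e-01  6.472e-01 -1.300e-03  1.000e-04] F [ -1.33 -14.17  -3.05] T [-2.08   0.099 -0.371] 0.6874
yaw -9.342413102746562
axial 0.01426765128302896 lat 0.0006015699837410144 z -0.021526617451943966
```

Firm contact at 14 N. Push to about 20 N.

Call:
move_arm(targets=[{"dx":0.003,"dy":0.015,"dz":0,"rx":0,"ry":0,"rz":0},{"dx":0.003,"dy":0.015,"dz":0,"rx":0,"ry":0,"rz":0},{"dx":0,"dy":0.015,"dz":0,"rx":0,"ry":0,"rz":0},{"dx":0,"dy":0,"dz":0,"rx":0,"ry":0,"rz":0},{"dx":0,"dy":0,"dz":0,"rx":0,"ry":0,"rz":0},{"dx":0,"dy":0,"dz":0,"rx":0,"ry":0,"rz":0},{"dx":0,"dy":0,"dz":0,"rx":0,"ry":0,"rz":0},{"dx":0,"dy":0,"dz":0,"rx":0,"ry":0,"rz":0},{"dx":0,"dy":0,"dz":0,"rx":0,"ry":0,"rz":0},{"dx":0,"dy":0,"dz":0,"rx":0,"ry":0,"rz":0}])

```text
t: 36.25
tcp_pos: [0.4589, 0.0455, 0.0585]
tool_rot: [0.762, 0.647, -0.002, 0.0]
force: [-3.0, -20.7, -2.4]
finger_gap: 0.693
gripper_force: 86.1
```

```bash
python3 s.py
```

```text
36.25 [0.45893 0.0455  0.0585 ] [ 7.623e-01  6.473e-01 -1.900e-03  4.000e-04] F [ -2.97 -20.72  -2.36] T [-3.076  0.331 -0.465] 0.6933
yaw -9.327580807919205
axial 0.014187144784856474 lat 0.0006427487796454394 z -0.021496260393219835
```

Solid stop at 20.7 N (only 0.08 mm of further travel). Relax, release and lift.

Call:
move_arm(targets=[{"dx":-0.006,"dy":-0.04,"dz":0,"rx":0,"ry":0,"rz":0},{"dx":-0.006,"dy":-0.04,"dz":0,"rx":0,"ry":0,"rz":0},{"dx":0,"dy":0,"dz":0,"rx":0,"ry":0,"rz":0},{"dx":0,"dy":0,"dz":0,"rx":0,"ry":0,"rz":0},{"dx":0,"dy":0,"dz":0,"rx":0,"ry":0,"rz":0},{"dx":0,"dy":0,"dz":0,"rx":0,"ry":0,"rz":0},{"dx":0,"dy":0,"dz":0,"rx":0,"ry":0,"rz":0},{"dx":0,"dy":0,"dz":0,"rx":0,"ry":0,"rz":0},{"dx":0,"dy":0,"dz":0,"rx":0,"ry":0,"rz":0},{"dx":0,"dy":0,"dz":0,"rx":0,"ry":0,"rz":0}])

```text
t: 37.5
tcp_pos: [0.4589, 0.0454, 0.0585]
tool_rot: [0.763, 0.647, -0.001, -0.0]
force: [-0.4, -10.2, -2.9]
finger_gap: 0.689
gripper_force: 86.1
```

Call:
move_arm(targets=[{"dx":0,"dy":0,"dz":0,"rx":0,"ry":0,"rz":0},{"dx":0,"dy":0,"dz":0,"rx":0,"ry":0,"rz":0},{"dx":0,"dy":0,"dz":0,"rx":0,"ry":0,"rz":0},{"dx":0,"dy":0,"dz":0,"rx":0,"ry":0,"rz":0},{"dx":0,"dy":0,"dz":0,"rx":0,"ry":0,"rz":0},{"dx":0,"dy":0,"dz":0.3,"rx":0,"ry":0,"rz":0},{"dx":0,"dy":0,"dz":0.8,"rx":0,"ry":0,"rz":0},{"dx":0,"dy":0,"dz":1,"rx":0,"ry":0,"rz":0},{"dx":0,"dy":0,"dz":1,"rx":0,"ry":0,"rz":0},{"dx":0,"dy":0,"dz":1,"rx":0,"ry":0,"rz":0}], claw=100)

```text
t: 38.75
tcp_pos: [0.4593, 0.0461, 0.1623]
tool_rot: [0.762, 0.647, 0.0, 0.0]
force: [1.0, -0.9, 1.0]
finger_gap: 0.998
gripper_force: 0.0
```

Call:
move_arm(targets=[{"dx":0,"dy":-1,"dz":0.5,"rx":0,"ry":0,"rz":0},{"dx":0,"dy":-1,"dz":0,"rx":0,"ry":0,"rz":0},{"dx":0,"dy":-1,"dz":0,"rx":0,"ry":0,"rz":0},{"dx":0,"dy":-1,"dz":0,"rx":0,"ry":0,"rz":0},{"dx":0,"dy":-1,"dz":0,"rx":0,"ry":0,"rz":0},{"dx":0,"dy":-1,"dz":0,"rx":0,"ry":0,"rz":0},{"dx":0,"dy":-1,"dz":0,"rx":0,"ry":0,"rz":0},{"dx":0,"dy":-1,"dz":0,"rx":0,"ry":0,"rz":0},{"dx":0,"dy":-1,"dz":0,"rx":0,"ry":0,"rz":0},{"dx":0,"dy":0,"dz":0,"rx":0,"ry":0,"rz":0}])

```text
t: 40.0
tcp_pos: [0.4598, -0.1804, 0.174]
tool_rot: [0.763, 0.646, 0.0, 0.001]
force: [-0.3, -0.3, -0.3]
finger_gap: 1.001
gripper_force: 0.0
```

```bash
python3 s.py; python3 - <<'E'
from h import *
s=cams.snapshot("scene")[:,:,::-1];t=cams.snapshot("top")[:,:,::-1]
a=cv2.resize(s[220:280,270:350],(600,450),interpolation=cv2.INTER_CUBIC)
b=cv2.resize(t[240:280,300:340],(200,200),interpolation=cv2.INTER_CUBIC)
d=np.zeros((450,800,3),np.uint8);d[:,:600]=a;d[:200,600:]=b;cv2.imwrite("pics/fin.png",d)
O=np.array([.4606,.0596,.08]);A=np.array([-.1625,-.9867,0])
for x in(0,.03,.044,.052):
    for n,c,o,k in(("scene",7.5,(270,220),0),("top",5,(300,240),600)):
        print(x,n,(proj(n,O+A*x+[0,0,.026 if x<.05 else 0])[0]-o)*c+[k,0])
E
```

```text
40.0 [ 0.45977 -0.18042  0.17401] [7.633e-01 6.461e-01 2.000e-04 7.000e-04] F [-0.35 -0.28 -0.34] T [ 0.037  0.008 -0.026] 1.0007
yaw -9.510489105365593
axial 0.23697045375055215 lat 0.038174950730055286 z 0.09401387684808486
0 scene [244.68922767 135.17402389]
0 top [672.83210611 106.08483916]
0.03 scene [302.63574019 174.64058673]
0.03 top [719.00218891 113.11369701]
0.044 scene [330.16663766 193.39149766]
0.044 top [740.55579462 116.39498268]
0.052 scene [346.88527784 258.76178652]
0.052 top [751.8260508  118.91915226]
```

View pics/fin.png

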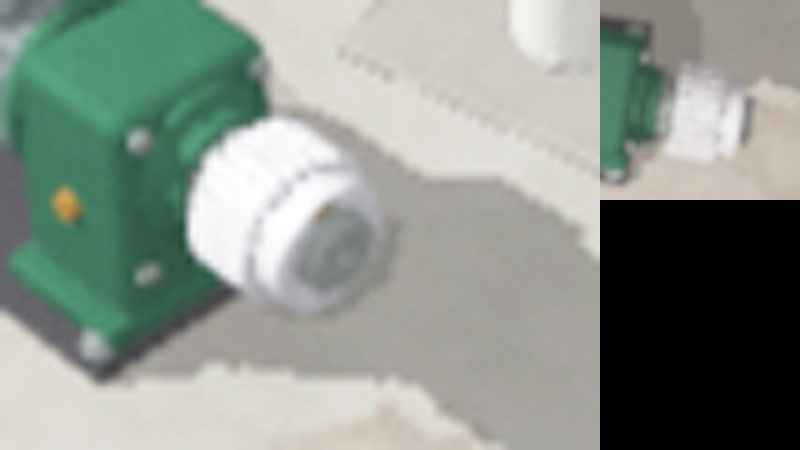

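The pulley is home on the shaft: flat face against the collar at top crop (666,110), boss outward, key end visible in the keyway at (325,212). The robot is clear of everything, so I'm handing in.

```bash
python3 -c "
from station import order;print(order.sign_off())"
```

```text
the job is handed in; nothing more can be done
None
```

I seated the key in the shaft slot, pressed the pulley home against the shoulder at about 21 N and let go of both parts; the job was handed in after 40 s of robot time, and no verdict came back.

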